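Stow the rolling pin in its cradle and strap it down

TASK

We are packing the bakery van's worktop for the road. Lay the rolling pin gently down in the two V rests of its cradle and slide it along until its end is right up against the cradle's end board; then swing the stiff hinged strap over and press it down by its knob, by feel, until its rubber foot holds the pin firmly in the V rests, without slamming or straining anything, and let go. Leave the bowl, the salt box and the butter where they are.

Things in the scene. Friction and masses are not known exactly. Their poses are not given: they have to be found in the camera images.
- pin: Rolling pin: a plain straight beech dowel without handles, 45 mm in diameter, 280 mm long, about 0.3 kg, lying on the worktop at first (it can roll). Origin at the centre of the dowel, x along its axis; y and z turn as it rolls.
- cradle: Wooden cradle screwed to the worktop. Origin on the worktop, midway between its two V rests; y along the stowed pin, z up, x across towards the strap's hinge. Base board 130 mm in x, y -151 to +134 mm, 15 mm thick. Stowed, the pin's centre is at (0, 5, 57) mm, its top 79 mm above the worktop. Between the rests (y -80 to +80 mm) fingers have room beside the pin down to the base board.
- rests: The two wooden V rests, 90 degree notches opening upwards, 78 mm across, 30 mm along y, centred at y = -95 and +95 mm; V bottoms 25 mm, tops 55 mm above the worktop, mouths 60 mm wide. Origin and axes: the cradle's. The pin is to be laid down in them gently: a drop or a hard push (contact forces over 60 N) bruises the wood.
- end_board: Upright wooden end board of the cradle at its -y end: 90 mm wide in x, 12 mm thick, its top 87 mm above the worktop, its inner face at y = -135 mm of the cradle. Origin and axes are those of the cradle. The pin's flat end goes against it; pushing the pin into it with more than 30 N damages it.
- strap: Steel hold-down strap, 24 mm wide, 5 mm thick, over the +y rest. Origin on its hinge axis, y along that axis, -x along the strap to its knob: level over the stowed pin when closed; starts up, leaning back past upright. Its rubber foot is on a threaded stud set up to 4 mm higher or lower each time, not measured: it meets the pin with the strap up to 0.09 rad off level, either way; find it by feel.
- strap_knob (a point): Centre of the knob at the strap's free end: a black round crossbar, 16 mm in diameter, 40 mm long, parallel to the hinge, 107 mm from it. Can be pinched by its two ends, free to turn between the fingers, or pushed. About 7 N swings it against the hinge's friction; pressed slowly straight down with 10 to 15 N in all (12 N is right) the foot clamps the pin well.
- strap_hinge (a point): Point on the strap's hinge axis, mid-width, at (47, 95, 96) mm of the cradle. The hinge is stiff (friction 0.8 N m), stays where it is left and so keeps the clamping force once the knob is let go. The rubber foot, 18 mm across, is 47 mm from the axis, under the strap. It should bear on the pin with at least 4 N, never over 30 N; it is stiff, so press slowly.
- bowl: Pale straight-sided mixing bowl, 150 mm across, 65 mm high. Origin: centre of its underside. Bystander.
- salt_box: Round wooden salt box with its lid shut, 90 mm across, 54 mm high. Origin: centre of its underside. Bystander.
- butter: Packet of butter in foil, 65 x 100 x 38 mm. Origin: centre of its underside. Bystander.

How it is judged:
By the outcome, as a careful person would: the job done as asked, in the order asked, and still so for the second after the job is handed in, with the robot touching nothing.
It also fails if it takes over 72 s, if anything falls off the work surface, if the arm or the gripper's body presses on something with over 40 N, if the wrist force passes 120 N, or if a joint passes its speed limit or range.

ROBOT

A 6-joint arm with a two-finger parallel gripper is mounted at the origin on the work surface. World frame = base frame: x ahead of the robot, y to its left, z up, the work surface at z = 0. Lengths are in m, angles in rad, forces in N, time in s.
With the tool pointing down it reaches from about 0.375 to 0.9 m from the base axis. Payload 3.1 kg.
Tool frame: the origin (TCP) lies midway between the tips of the shut fingers; the grasp point (between the pads) lies 19 mm behind it; z points along the fingers, y is the line along which they close (so a half turn about z gives the same grasp; the last joint's range is limited). The gripper opens to 85 mm and grips with 20 to 120 N. Pads are 22 mm wide; open, the fingers measure 114 mm over their backs; the gripper's body (76 mm by 85 mm) begins 54 mm behind the grasp point. The pads swing forward as they close: fully open they stand 13 mm farther back than shut.
Start: joints at [-1.486, 0.527, 1.433, -0, 1.181, -0.178], TCP at [0.162, -0.604, 0.231] pointing down, gripper open.
Joint ranges: [-3.08, 3.08], [-0.75, 2.2], [0.22, 2.44], [-1.43, 4.57], [0, 2.65], [-2.85, 2.85]. Speed limits (rad/s): [2.79, 2.79, 3.14, 3.14, 3.14, 3.14].

INTERFACE

Orientations are given as a rotation vector (axis times angle).
In Python, from bench import arm gives the robot as it stands. The module is installed in compiled form; this text tells all that it offers.
- The arm moves only by the shell command python3 -m pendant 'ROWS' [FORCE]. ROWS is JSON, a list of rows, each a list of 5 numbers: the shift along the tool's x, y, z in mm, then the turn about the tool's z in degrees, then the gripper command: -1 is fully open, 1 is shut, values between are in proportion. In form: [[x, y, z, spin, fingers], ...]. A call has 1 to 12 rows; each row is the pose to reach, as a shift and turn from the pose commanded when the call began, along the tool's axes at that moment; what a row does not reach only later rows make up. A row lasts 1/12 s, in which the tool goes at most 41.7 mm and 7.16 degrees, less where a joint would pass 70% of its speed; a pose out of reach is approached as far as the arm can. A call with a gripper value outside its range is refused whole. The fingers move at their own pace and stop on an object; FORCE is the grip in N (left out, the last holds). Time passes only in rows, so rows that repeat a pose let the fingers close. It gives the time, the measured TCP pose, the force, the opening and the grip force at its end, in the units of the state.
- arm.get_obs(): the state, without advancing time (a new reading comes with each control period).
- arm.get_image(name): name is "scene" or "top" or "wrist"; returns a dict with "frame" (384x512x3 uint8, blue, green, red), "fovy" (degrees; the focal length in pixels is half the picture's height over the tangent of half this angle, whatever the lens; pixels are square), "cx", "cy" (the principal point, pixels), "rvec" (rotation vector, rad) and "tvec" (3), from world to camera coordinates, as OpenCV has them; the wrist camera has in their place "T_tool_cam" (4x4, takes a point from camera to tool coordinates, whose origin is the TCP and whose axes are the flange's). Camera axes: x right, y down, z forward; pixel columns grow to the right and rows downward; lengths in m; the calibration is good to about 2 mm. A picture is of the moment at which its call begins: read the wrist's pose just before it. There is no depth.
- arm.close_job(): hands the job in; it is judged then, once.
The state is a dict: "time": time; "joint_pos": joint angles; "dq": joint speeds; "joint_efforts": joint torques, N m; "tcp_pos": TCP position; "eef_rot": TCP orientation; "ft_force": force on the tool from outside, world axes, zero at the start; "torque": the same for the moment, N m; "grip_width": opening from 0.0 (shut) to 1.0 (fully open); "grip_force": force on a finger pad.
Only numpy, scipy, OpenCV 4.12 (cv2) and the standard library are available. Lean on these libraries where they do the work, as an engineer would, in place of code of your own. Each camera call takes 0.05 s, during which the arm holds its last target. There are 200 camera calls.

## Working session

There is one attempt and no reset: what is moved stays moved. The work goes in short steps, Python scripts to look and compute and a shell command to move; the robot and the scene stay as the last step left them, time stands still between calls to the robot, and variables do not carry over. Pictures are saved under pics/ and viewed, at most 14 in all, crops included, and the job is handed in when it is done.

```bash
mkdir -p pics
cat > h.py <<'E'
import numpy as np, cv2
from bench import arm
R=lambda v: cv2.Rodrigues(np.array(v,float))[0]
def cam(name):
    o=arm.get_obs(); m=arm.get_image(name)
    f=m["frame"].shape[0]/2/np.tan(np.radians(m["fovy"])/2)
    K=np.array([[f,0,m["cx"]],[0,f,m["cy"]],[0,0,1]])
    if name=="wrist":
        T=np.eye(4);T[:3,:3]=R(o["eef_rot"]);T[:3,3]=o["tcp_pos"]
        W=T@np.array(m["T_tool_cam"])
        Rc=W[:3,:3].T;t=-Rc@W[:3,3]
    else: Rc=R(m["rvec"]);t=np.array(m["tvec"],float).ravel()
    return m["frame"],K,Rc,t
def ray(K,Rc,t,uv,z):
    d=Rc.T@np.linalg.inv(K)@np.array([uv[0],uv[1],1.]);c=-Rc.T@t
    return c+d*(z-c[2])/d[2]
def proj(K,Rc,t,P):
    p=K@(Rc@np.array(P,float)+t);return p[:2]/p[2]
def tool(P):
    o=arm.get_obs();return R(o["eef_rot"]).T@(np.array(P)-o["tcp_pos"])*1000
E
python3 - <<'E'
from h import *
o=arm.get_obs();print(o)
a=[]
for n in("top","scene"):
    f,K,Rc,t=cam(n);cv2.imwrite(f"pics/{n}0.png",f);print(n,K[0,0],-Rc.T@t)
E
```

```text
{'time': 0.0, 'joint_pos': array([-1.48649706e+00,  5.28504467e-01,  1.43390650e+00,  7.29017658e-06,
        1.18138930e+00, -1.78478522e-01]), 'dq': array([ 1.23858513e-03, -1.85518192e-04,  1.86389120e-03, -1.93497279e-03,
        6.62960978e-04,  8.13535405e-05]), 'joint_efforts': array([ 4.66602705e-04, -4.42347193e+01, -1.78023326e+01, -3.20380814e-04,
        8.36843450e-03,  1.12681371e-05]), 'tcp_pos': array([ 0.16233455, -0.6028078 ,  0.23030875]), 'eef_rot': array([-3.11232964e+00, -4.11290614e-01, -1.73688155e-04]), 'ft_force': array([0.68351278, 0.44971631, 0.06039056]), 'torque': array([-0.0393034 ,  0.04603879, -0.03091539]), 'grip_force': 0.0, 'grip_width': 0.9968784651024905}
top 392.4602198927152 [0.52812209 0.02145779 1.03822818]
scene 375.0433143900637 [1.25938155 0.15887613 0.54467594]
```

View pics/top0.png

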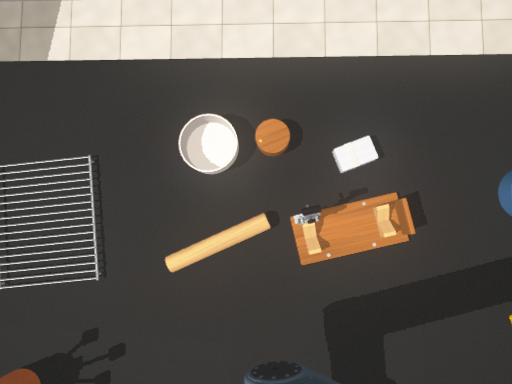

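View pics/scene0.png

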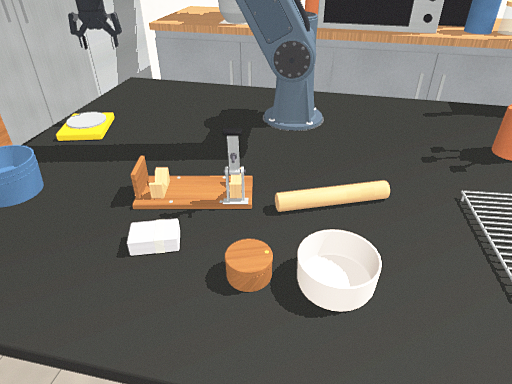

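The top view shows the pin from (168,264) to (268,221) and the cradle around (350,230), with its end board at (408,216) and the strap at (310,214). The salt box, bowl and butter are all further out. Next I measure the pin and the cradle.

Run:
```python
from h import *
f,K,Rc,t=cam("top")
hsv=cv2.cvtColor(f,cv2.COLOR_BGR2HSV)
m=cv2.inRange(hsv,(8,60,60),(30,255,255))
n,l,s,c=cv2.connectedComponentsWithStats(m)
for i in range(1,n):
    if s[i,4]>60:
        cn=cv2.findContours((l==i).astype(np.uint8),0,2)[0][0]
        r=cv2.minAreaRect(cn); print(s[i],c[i],r)
        print(' mean hsv',cv2.mean(hsv,(l==i).astype(np.uint8)))
        b=cv2.boxPoints(r)
        for z in(.015,.0225): print('  z',z,[np.round(ray(K,Rc,t,p,z)[:2],4).tolist() for p in b])
g=cv2.resize(f[185:275,280:425],None,fx=5.5,fy=5.5,interpolation=cv2.INTER_CUBIC)
cv2.imwrite("pics/crop1.png",g)
```

```text
[ 254  118   37   39 1128] [272.09574468 136.79432624] ((272.0, 137.0), (38.0, 36.0), 90.0)
 mean hsv (13.330673758865247, 157.0328014184397, 186.73492907801418, 0.0)
  z 0.015 [[0.8245, 0.0748], [0.8235, -0.021], [0.7213, -0.0202], [0.722, 0.0748]]
  z 0.0225 [[0.8223, 0.0744], [0.8213, -0.0207], [0.7199, -0.0199], [0.7205, 0.0744]]
[ 289  191  127   75 5812] [353.67825189 227.98468685] ((352.494140625, 226.61802673339844), (53.171730041503906, 120.2044677734375), 76.86598205566406)
 mean hsv (14.174638678596008, 156.25584996558842, 194.93169304886442, 0.0)
  z 0.015 [[0.5675, -0.0137], [0.6375, -0.3176], [0.5038, -0.344], [0.4343, -0.0438]]
  z 0.0225 [[0.5672, -0.0134], [0.6367, -0.3151], [0.504, -0.3414], [0.435, -0.0433]]
[ 164  212  107   61 2088] [217.03735632 242.34434866] ((216.8530731201172, 242.38893127441406), (18.7565975189209, 112.30438232421875), 65.69544982910156)
 mean hsv (18.07950191570881, 113.03879310344827, 221.02346743295018, 0.0)
  z 0.015 [[0.4577, 0.3149], [0.5772, 0.0482], [0.5327, 0.0282], [0.4138, 0.2938]]
  z 0.0225 [[0.4582, 0.3127], [0.5768, 0.048], [0.5327, 0.0281], [0.4146, 0.2918]]
[  0 368  41  16 496] [ 20.20967742 376.9516129 ] ((20.0, 375.5), (15.0, 40.0), 90.0)
 mean hsv (10.08266129032258, 168.82862903225805, 118.56653225806451, 0.0)
  z 0.015 [[0.1746, 0.7286], [0.1755, 0.624], [0.1384, 0.6223], [0.1375, 0.7265]]
  z 0.0225 [[0.1772, 0.7234], [0.1781, 0.6196], [0.1412, 0.6179], [0.1403, 0.7213]]
```

View pics/crop1.png

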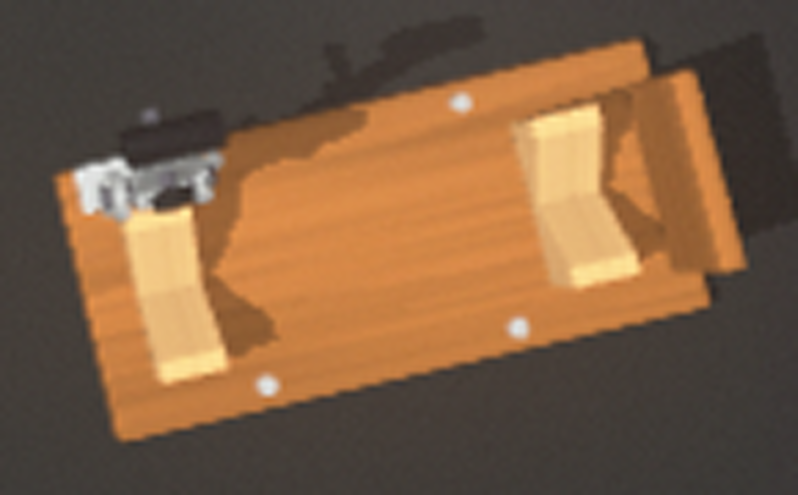

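```bash
cat > fit.py <<'E'
from h import *
def fit(C,W):  # 2D rigid, C->W
    C=np.array(C);W=np.array(W);c=C.mean(0);w=W.mean(0)
    A=((C-c)[:,0]+1j*(C-c)[:,1]);B=((W-w)[:,0]+1j*(W-w)[:,1])
    th=np.angle((B*A.conj()).sum()); r=np.array([[np.cos(th),-np.sin(th)],[np.sin(th),np.cos(th)]])
    T=w-r@c; return th,T,(C@r.T+T-W)*1000
E
python3 - <<'E'
from fit import *
f,K,Rc,t=cam("top")
px=np.array([[57,176],[120,440],[710,304],[643,40]])/5.5+[280,185]-.41
W=[ray(K,Rc,t,p,.015)[:2] for p in px]
th,T,res=fit([[.065,.134],[-.065,.134],[-.065,-.151],[.065,-.151]],W)
print(np.degrees(th),T,res.round(1))
r=np.array([[np.cos(th),-np.sin(th)],[np.sin(th),np.cos(th)]])
def cw(x,y,z): return np.r_[r@[x,y]+T,z]
def q(P): return ((proj(K,Rc,t,P)-[280,185]+.41)*5.5).round()
for P in([-.039,.11,.055],[-.039,.08,.055],[-.039,-.08,.055],[-.039,-.11,.055],[.039,-.08,.055],[.045,-.147,.087],[-.045,-.147,.087],[0,.08,.025],[0,.11,.025]): print(P,q(cw(*P)))
# pin
hsv=cv2.cvtColor(f,cv2.COLOR_BGR2HSV);m=cv2.inRange(hsv,(8,60,60),(30,255,255))
m[:,285:]=0;m[:200]=0;m[300:]=0
cn=max(cv2.findContours(m,0,1)[0],key=cv2.contourArea)
Wp=np.array([ray(K,Rc,t,p,.0225)[:2] for p in cn[:,0].astype(float)],np.float32)
R_=cv2.minAreaRect(Wp*1000);print('pin',R_)
b=cv2.boxPoints(R_);print(b)
E
```

```text
12.862411875891011 [ 0.5296936  -0.16280869] [[ 1.5  1.2]
 [-1.8  0.8]
 [-1.3 -1.8]
 [ 1.6 -0.1]]
[-0.039, 0.11, 0.055] [163. 383.]
[-0.039, 0.08, 0.055] [228. 368.]
[-0.039, -0.08, 0.055] [575. 288.]
[-0.039, -0.11, 0.055] [640. 273.]
[0.039, -0.08, 0.055] [532. 119.]
[0.045, -0.147, 0.087] [697.  67.]
[-0.045, -0.147, 0.087] [750. 268.]
[0, 0.08, 0.025] [200. 282.]
[0, 0.11, 0.025] [138. 297.]
pin ((495.51593017578125, 170.21282958984375), (48.30016326904297, 289.6439514160156), 24.1158504486084)
[[414.30185  292.5276  ]
 [532.64545   28.163433]
 [576.73      47.89807 ]
 [458.3864   312.26224 ]]
```

Run:
```python
from h import *
print(tool([.44,-.30,.30]).round(), tool([.4955,.170,.12]).round())
```

```text
[ 347. -221.  -69.] [ 523. -660.  112.]
```

```bash
python3 -m pendant '[[347,-221,-69,-50,-1],[347,-221,-69,-50,-1],[347,-221,-69,-50,-1],[347,-221,-69,-50,-1],[347,-221,-69,-50,-1],[347,-221,-69,-50,-1],[347,-221,-69,-50,-1],[347,-221,-69,-50,-1],[347,-221,-69,-60,-1],[347,-221,-69,-65,-1],[347,-221,-69,-70,-1],[347,-221,-69,-70,-1]]' 30
python3 - <<'E'
from h import *
o=arm.get_obs();x=R(o["eef_rot"])[:,0];print(np.degrees(np.arctan2(x[1],x[0])),o["joint_pos"].round(2),tool([.4955,.170,.12]).round())
E
```

```text
time: 1.2
tcp_pos: [0.4416, -0.2979, 0.3008]
eef_rot: [2.308, 2.131, -0.0]
ft_force: [-0.0, -0.5, -0.4]
grip_width: 0.999
grip_force: 0.0
85.43246559708473 [-0.8   0.32  1.58 -0.    1.24 -0.72] [471.  16. 180.]
```

```bash
python3 -m pendant '[[471,16,0,-29,-1],[471,16,0,-29,-1],[471,16,0,-29,-1],[471,16,0,-29,-1],[471,16,0,-29,-1],[471,16,0,-29,-1],[471,16,0,-29,-1],[471,16,0,-29,-1],[471,16,180,-29,-1],[471,16,180,-29,-1],[471,16,180,-29,-1],[471,16,180,-29,-1]]' ; python3 -m pendant '[[0,0,0,0,-1],[0,0,0,0,-1]]'
python3 - <<'E'
from h import *
o=arm.get_obs();x=R(o["eef_rot"])[:,0];print(np.degrees(np.arctan2(x[1],x[0])),o["joint_pos"].round(2),tool([.4955,.170,.004]).round())
f,K,Rc,t=cam("wrist");cv2.imwrite("pics/w1.png",f)
hsv=cv2.cvtColor(f,cv2.COLOR_BGR2HSV);m=cv2.inRange(hsv,(8,60,60),(30,255,255))
cn=max(cv2.findContours(m,0,1)[0],key=cv2.contourArea)
Wp=np.array([ray(K,Rc,t,p,.0225)[:2] for p in cn[:,0].astype(float)],np.float32)
print(cv2.minAreaRect(Wp*1000))
E
```

```text
time: 2.2
tcp_pos: [0.4924, 0.1316, 0.1667]
eef_rot: [1.715, 2.631, 0.0]
ft_force: [0.6, -0.7, -0.1]
grip_width: 1.005
grip_force: 0.0
time: 2.37
tcp_pos: [0.4908, 0.1313, 0.1658]
eef_rot: [-1.708, -2.631, 0.006]
ft_force: [0.1, -1.1, 1.1]
grip_width: 0.997
grip_force: 0.0
114.01119022613784 [ 0.04  0.47  1.79 -0.    0.89 -0.38] [ 33.  21. 162.]
((504.39227294921875, 146.73953247070312), (45.762718200683594, 258.33062744140625), 24.072078704833984)
```

View pics/w1.png

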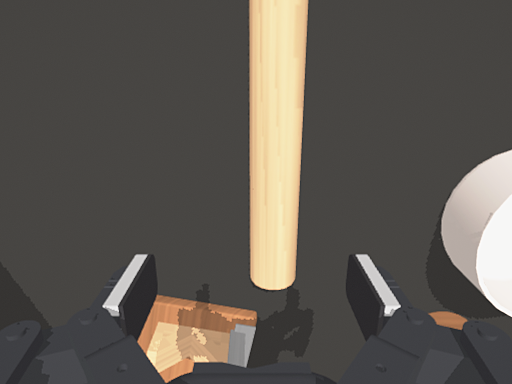

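The wrist view shows the pin running down to its near end at about (273,288), lying between the open fingers. Its width comes out at 45.8 mm, and its line is within 2 mm of the top view.

```bash
python3 -m pendant '[[33,21,40,0,-1],[33,21,80,0,-1],[33,21,110,0,-1],[33,21,135,0,-1],[33,21,155,0,-1],[33,21,162,0,-1],[33,21,162,0,-1],[33,21,162,0,0],[33,21,162,0,0.2],[33,21,162,0,0.4],[33,21,162,0,1],[33,21,162,0,1]]' 40;python3 -m pendant '[[0,0,0,0,1],[0,0,0,0,1],[0,0,0,0,1],[0,0,0,0,1]]'
python3 - <<'E'
from h import *
print(tool([.4955,.170,.004]).round())
E
```

```text
time: 3.42
tcp_pos: [0.4986, 0.1701, 0.0078]
eef_rot: [1.709, 2.634, 0.002]
ft_force: [-1.8, -1.2, 6.2]
grip_width: 0.515
grip_force: 39.9
time: 3.75
tcp_pos: [0.4986, 0.1701, 0.0078]
eef_rot: [1.709, 2.634, 0.002]
ft_force: [-1.7, -2.4, 5.8]
grip_width: 0.513
grip_force: 39.9
[ 1. -3.  4.]
```

```bash
python3 -m pendant '[[0,0,-10,0,1],[0,0,-30,0,1],[0,0,-60,0,1],[0,0,-100,0,1],[0,0,-140,0,1],[0,0,-180,0,1],[0,0,-220,0,1],[0,0,-250,0,1],[0,0,-265,0,1],[0,0,-270,0,1],[0,0,-270,0,1],[0,0,-270,0,1]]'
python3 - <<'E'
from h import *
o=arm.get_obs();x=R(o["eef_rot"])[:,0];print(np.degrees(np.arctan2(x[1],x[0])),tool([.5248,-.1414,.28]).round())
E
```

```text
time: 4.75
tcp_pos: [0.4966, 0.1702, 0.2752]
eef_rot: [-1.709, -2.634, 0.002]
ft_force: [-1.1, 0.1, -2.9]
grip_width: 0.511
grip_force: 42.3
114.06597656565813 [-296. -101.   -5.]
```

```bash
python3 -m pendant '[[-20,-7,-5,1,1],[-50,-17,-5,2,1],[-85,-29,-5,3,1],[-120,-41,-5,4,1],[-155,-53,-5,6,1],[-190,-65,-5,8,1],[-225,-77,-5,10,1],[-260,-89,-5,11.2,1],[-283,-97,-5,11.2,1],[-296,-101,-5,11.2,1],[-296,-101,-5,11.2,1],[-296,-101,-5,11.2,1]]';python3 -m pendant '[[0,0,0,0,1],[0,0,0,0,1],[0,0,0,0,1]]'
python3 - <<'E'
from h import *
o=arm.get_obs();x=R(o["eef_rot"])[:,0];print(np.degrees(np.arctan2(x[1],x[0])),tool([.5248,-.1414,.08]).round(1),o["ft_force"])
for n in("top","scene","wrist"):
    f,K,Rc,t=cam(n);cv2.imwrite(f"pics/{n}2.png",f)
a=cv2.imread("pics/top2.png")[130:320,200:456];b=cv2.imread("pics/wrist2.png")
cv2.imwrite("pics/c2.png",np.hstack([cv2.resize(a,(530,393)),cv2.resize(b,None,fx=.52,fy=1.0234)[:393]]))
E
```

```text
time: 5.75
tcp_pos: [0.5254, -0.1407, 0.2792]
eef_rot: [-1.958, -2.451, 0.0]
ft_force: [0.4, 1.2, -3.2]
grip_width: 0.51
grip_force: 42.2
time: 6.0
tcp_pos: [0.5261, -0.1395, 0.2808]
eef_rot: [-1.956, -2.457, -0.0]
ft_force: [-0.1, -0.8, -3.6]
grip_width: 0.513
grip_force: 42.2
102.97084372552838 [ -1.7  -1.6 200.8] [-0.13212941 -0.80304662 -3.61153321]
```

View pics/wrist2.png

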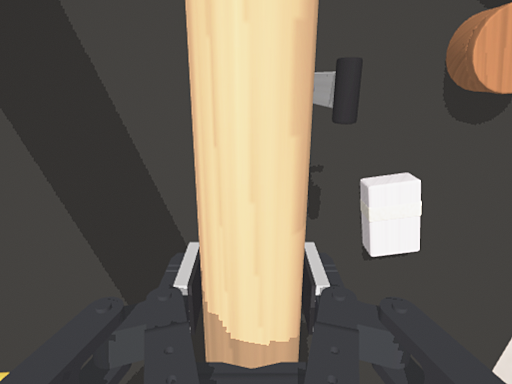

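The pin is held and runs straight up the view. The knob at (347,90) is clear to its right, so I lower the pin towards the rests.

```bash
python3 -m pendant '[[-1,-2,25,0,1],[-2,-2,60,0,1],[-2,-2,95,0,1],[-2,-2,130,0,1],[-2,-2,160,0,1],[-2,-2,180,0,1],[-2,-2,195,0,1],[-2,-2,203,0,1],[-2,-2,208,0,1],[-2,-2,210,0,1],[-2,-2,210,0,1],[-2,-2,210,0,1]]'
python3 - <<'E'
from h import *
o=arm.get_obs();x=R(o["eef_rot"])[:,0];print(np.degrees(np.arctan2(x[1],x[0])),tool([.5248,-.1414,.0417]).round(1),o["ft_force"])
a=cam("top")[0][170:290,220:450];b=cam("scene")[0][110:250,80:340]
cv2.imwrite("pics/c3.png",np.vstack([cv2.resize(a,(575,300)),cv2.resize(b,(557,300),)[:,:] if 0 else cv2.resize(b,(575,300))]))
E
```

```text
time: 7.15
tcp_pos: [0.5257, -0.1439, 0.072]
eef_rot: [1.957, 2.455, 0.001]
ft_force: [0.2, 0.2, -2.7]
grip_width: 0.513
grip_force: 42.1
102.86630742636532 [ 2.6 -0.3 30.3] [ 0.24363192  0.24333771 -2.66687873]
```

View pics/c3.png

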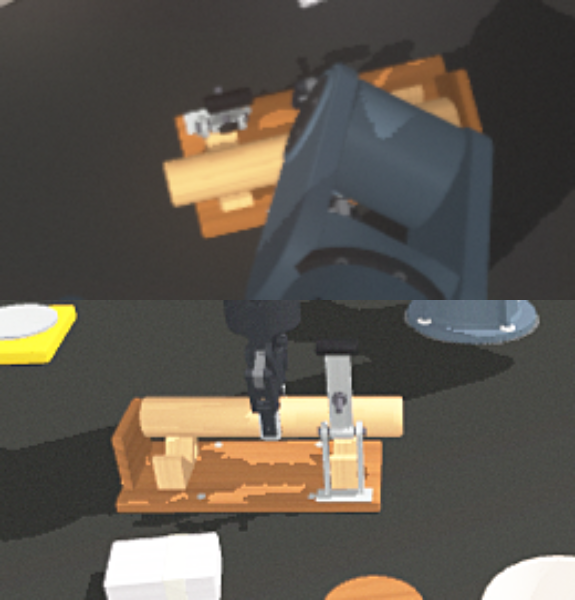

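Run:
```python
from h import *
f,K,Rc,t=cam("top")
th=np.radians(12.86);T=np.array([.5297,-.1628]);r=np.array([[np.cos(th),-np.sin(th)],[np.sin(th),np.cos(th)]])
hsv=cv2.cvtColor(f,cv2.COLOR_BGR2HSV)
for uv in([164,163],[173,206],[168,185]):
    for z in (.0867,):
        P=ray(K,Rc,t,np.array(uv)/2.5+[220,170]-.3,z);print((r.T@(P[:2]-T)*1000).round(1))
o=arm.get_obs();print((r.T@(np.array(o["tcp_pos"])[:2]-T)*1000).round(1))
```

```text
[ 21.2 157.5]
[-20.7 158.5]
[ -0.2 158.6]
[ 0.1 19.4]
```

Laterally the pin is within 0.3 mm of the cradle's middle, and it has about 13 mm to go to the board. I lower it slowly.

```bash
python3 -m pendant '[[0,0,4,0,1],[0,0,9,0,1],[0,0,14,0,1],[0,0,18,0,1],[0,0,21,0,1],[0,0,23,0,1],[0,0,24,0,1],[0,0,25,0,1],[0,0,25.5,0,1],[0,0,26,0,1],[0,0,26,0,1],[0,0,26,0,1]]'; python3 -m pendant '[[0,0,0.5,0,1],[0,0,1,0,1],[0,0,1,0,1],[0,0,1,0,1]]'
```

```text
time: 8.3
tcp_pos: [0.5249, -0.1436, 0.0451]
eef_rot: [1.959, 2.456, 0.0]
ft_force: [0.8, -0.3, -3.5]
grip_width: 0.517
grip_force: 42.1
time: 8.63
tcp_pos: [0.5248, -0.1435, 0.044]
eef_rot: [-1.959, -2.456, -0.0]
ft_force: [-0.5, 0.2, -3.9]
grip_width: 0.514
grip_force: 42.1
```

```bash
for i in 1; do python3 -m pendant '[[0,0,0.5,0,1],[0,0,1,0,1],[0,0,1,0,1],[0,0,1,0,1]]'; python3 -m pendant '[[0,0,0.4,0,1],[0,0,0.7,0,1],[0,0,0.7,0,1],[0,0,0.7,0,1]]'; done
```

```text
time: 8.97
tcp_pos: [0.5248, -0.1435, 0.043]
eef_rot: [-1.959, -2.456, 0.0]
ft_force: [0.1, -1.0, -2.8]
grip_width: 0.512
grip_force: 42.1
time: 9.3
tcp_pos: [0.525, -0.1436, 0.0424]
eef_rot: [1.959, 2.456, 0.0]
ft_force: [0.7, 0.9, -3.9]
grip_width: 0.512
grip_force: 42.2
```

```bash
python3 -m pendant '[[0,0,0.4,0,1],[0,0,0.7,0,1],[0,0,0.7,0,1],[0,0,0.7,0,1]]'; python3 -m pendant '[[0,0,0.4,0,1],[0,0,0.7,0,1],[0,0,0.7,0,1],[0,0,0.7,0,1]]'
```

```text
time: 9.63
tcp_pos: [0.525, -0.1436, 0.0422]
eef_rot: [1.958, 2.456, 0.0]
ft_force: [-0.6, 0.4, 4.7]
grip_width: 0.512
grip_force: 42.7
time: 9.97
tcp_pos: [0.5251, -0.1436, 0.0421]
eef_rot: [1.958, 2.455, 0.0]
ft_force: [-0.9, 2.0, 9.4]
grip_width: 0.511
grip_force: 43.5
```

```bash
python3 -m pendant '[[0,0,-0.5,0,1],[0,0,-1,0,1],[0,0,-1,0,1],[0,0,-1,0,1],[0,0,-1,0,-0.1],[0,0,-1,0,-0.2],[0,0,-1,0,-0.3],[0,0,-1,0,-0.3],[0,0,-1,0,-0.3]]'; python3 -m pendant '[[0,0,0,0,-0.1],[0,0,0,0,0],[0,0,0,0,0.1],[0,0,0,0,1],[0,0,0,0,1],[0,0,0,0,1]]' 25
```

```text
time: 10.72
tcp_pos: [0.5248, -0.1436, 0.0417]
eef_rot: [-1.959, -2.456, 0.0]
ft_force: [-0.8, 0.5, -0.6]
grip_width: 0.65
grip_force: 0.0
time: 11.22
tcp_pos: [0.525, -0.1435, 0.042]
eef_rot: [1.959, 2.456, 0.0]
ft_force: [0.3, 0.3, 1.1]
grip_width: 0.518
grip_force: 25.6
```

```bash
python3 -m pendant '[[-1,0,0,0,1],[-2.5,0,0,0,1],[-4,0,0,0,1],[-5.5,0,0,0,1],[-7,0,0,0,1],[-8,0,0,0,1],[-8,0,0,0,1],[-8,0,0,0,1]]'; python3 -m pendant '[[-0.5,0,0,0,1],[-1,0,0,0,1],[-1.5,0,0,0,1],[-1.5,0,0,0,1],[-1.5,0,0,0,1]]'
```

```text
time: 11.88
tcp_pos: [0.5268, -0.1515, 0.042]
eef_rot: [1.959, 2.456, 0.0]
ft_force: [2.0, 4.7, 2.4]
grip_width: 0.515
grip_force: 25.8
time: 12.3
tcp_pos: [0.5271, -0.1527, 0.042]
eef_rot: [1.959, 2.456, 0.0]
ft_force: [2.3, 4.6, 2.2]
grip_width: 0.514
grip_force: 25.8
```

```bash
python3 -m pendant '[[-0.5,0,0,0,1],[-1,0,0,0,1],[-1,0,0,0,1],[-1,0,0,0,1]]'
```

```text
time: 12.63
tcp_pos: [0.5273, -0.1536, 0.042]
eef_rot: [1.959, 2.456, 0.0]
ft_force: [3.1, 4.6, 2.5]
grip_width: 0.517
grip_force: 25.8
```

```bash
python3 -m pendant '[[-0.4,0,0,0,1],[-0.8,0,0,0,1],[-0.8,0,0,0,1]]'|grep -E 'pos|ft_'; python3 -m pendant '[[-0.4,0,0,0,1],[-0.8,0,0,0,1],[-0.8,0,0,0,1]]'|grep -E 'pos|ft_'
```

```text
tcp_pos: [0.5274, -0.1544, 0.042]
ft_force: [2.1, 3.6, 2.5]
tcp_pos: [0.5276, -0.1552, 0.042]
ft_force: [1.9, 4.9, 3.1]
```

```bash
python3 -m pendant '[[-0.4,0,0,0,1],[-0.8,0,0,0,1],[-0.8,0,0,0,1]]'|grep -E 'pos|ft_'; python3 -m pendant '[[-0.4,0,0,0,1],[-0.8,0,0,0,1],[-0.8,0,0,0,1]]'|grep -E 'pos|ft_'
```

```text
tcp_pos: [0.5278, -0.156, 0.042]
ft_force: [2.0, 4.5, 2.0]
tcp_pos: [0.528, -0.1568, 0.042]
ft_force: [2.4, 4.6, 2.3]
```

```bash
python3 -m pendant '[[-0.4,0,0,0,1],[-0.8,0,0,0,1],[-0.8,0,0,0,1]]'|grep -E 'pos|ft_'
```

```text
tcp_pos: [0.5281, -0.157, 0.042]
ft_force: [1.8, 6.4, 3.1]
```

```bash
python3 -m pendant '[[-0.4,0,0,0,1],[-0.8,0,0,0,1],[-0.8,0,0,0,1]]'|grep -E 'pos|ft_'
```

```text
tcp_pos: [0.528, -0.157, 0.042]
ft_force: [2.3, 8.0, 3.1]
```

```bash
python3 -m pendant '[[-0.4,0,0,0,1],[-0.8,0,0,0,1],[-0.8,0,0,0,1]]'|grep -E 'pos|ft_'
```

```text
tcp_pos: [0.528, -0.157, 0.042]
ft_force: [3.2, 9.9, 4.9]
```

```bash
python3 -m pendant '[[0.5,0,0,0,1],[1,0,0,0,1],[1,0,0,0,-0.1],[1,0,0,0,-0.3],[1,0,0,0,-0.6],[1,0,0,0,-1],[1,0,0,0,-1],[1,0,0,0,-1]]'; python3 -m pendant '[[0,0,-10,0,-1],[0,0,-30,0,-1],[0,0,-65,0,-1],[0,0,-105,0,-1],[0,0,-145,0,-1],[0,0,-185,0,-1],[0,0,-220,0,-1],[-20,-30,-240,0,-1],[-50,-60,-250,0,-1],[-80,-80,-250,0,-1],[-100,-100,-250,0,-1],[-100,-100,-250,0,-1]]'
python3 - <<'E'
from h import *
o=arm.get_obs();print(o['ft_force'],o['joint_pos'].round(2))
a=cam("top")[0];b=cam("scene")[0]
cv2.imwrite("pics/t4.png",a);cv2.imwrite("pics/s4.png",b)
cv2.imwrite("pics/c4.png",np.vstack([cv2.resize(a[170:290,270:430],(640,320) if 0 else (533,400)),cv2.resize(b[120:220,110:290],(533,200) if 0 else (360,200)).repeat(1,0) if 0 else cv2.resize(b[130:220,120:380],(533,185))]))
E
```

```text
time: 15.05
tcp_pos: [0.5282, -0.1587, 0.0419]
eef_rot: [1.959, 2.456, -0.0]
ft_force: [0.4, -0.1, -0.8]
grip_width: 1.0
grip_force: 0.0
time: 16.05
tcp_pos: [0.4508, -0.2825, 0.2933]
eef_rot: [1.963, 2.449, -0.005]
ft_force: [0.7, 0.6, -0.3]
grip_width: 0.999
grip_force: 0.0
[ 0.66483361  0.61329859 -0.26584933] [-0.77  0.33  1.59 -0.    1.22 -0.99]
```

View pics/c4.png

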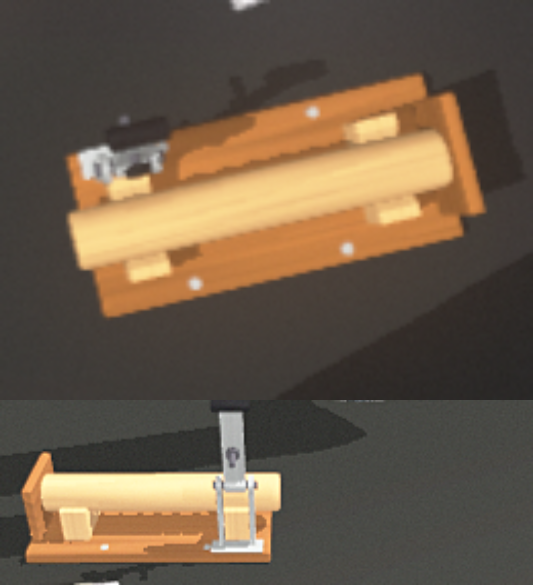

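Run:
```python
from h import *
th=np.radians(12.86);T=np.array([.5297,-.1628]);r=np.array([[np.cos(th),-np.sin(th)],[np.sin(th),np.cos(th)]])
for n,box in(("top",(295,195,330,222)),("scene",(215,118,250,150))):
    f,K,Rc,t=cam(n);x0,y0,x1,y1=box
    h=f[y0:y1,x0:x1].max(2); 
    # expected projection along the arc
    for a in range(90,131,5):
        a_=np.radians(a);P=np.r_[r@[.047-.107*np.cos(a_),.095]+T,.096+.107*np.sin(a_)];
        print(n,a,proj(K,Rc,t,P).round(1),P.round(3))
    m=(h<48).astype(np.uint8);k,l,s,c=cv2.connectedComponentsWithStats(m)
    print([(s[i,:].tolist(),(c[i]+[x0,y0]).round(1)) for i in range(1,k) if s[i,4]>15])
    g=cv2.resize(f[y0:y1,x0:x1],None,fx=9,fy=9,interpolation=cv2.INTER_CUBIC);cv2.imwrite(f"pics/k_{n}.png",g)
a=cv2.imread("pics/k_top.png");b=cv2.imread("pics/k_scene.png")
cv2.imwrite("pics/k.png",np.hstack([a,cv2.resize(b,(315,a.shape[0]))]))
```

```text
top 90 [312.8 217.1] [ 0.554 -0.06   0.203]
top 95 [311.7 212.8] [ 0.563 -0.058  0.203]
top 100 [310.6 208.6] [ 0.572 -0.056  0.201]
top 105 [309.5 204.5] [ 0.581 -0.054  0.199]
top 110 [308.4 200.5] [ 0.59  -0.052  0.197]
top 115 [307.4 196.8] [ 0.598 -0.05   0.193]
top 120 [306.3 193.2] [ 0.607 -0.048  0.189]
top 125 [305.3 189.9] [ 0.614 -0.046  0.184]
top 130 [304.3 186.9] [ 0.621 -0.044  0.178]
[]
scene 90 [231.6 127.7] [ 0.554 -0.06   0.203]
scene 95 [231.3 129.7] [ 0.563 -0.058  0.203]
scene 100 [231.1 132.2] [ 0.572 -0.056  0.201]
scene 105 [230.9 135. ] [ 0.581 -0.054  0.199]
scene 110 [230.7 138.1] [ 0.59  -0.052  0.197]
scene 115 [230.5 141.6] [ 0.598 -0.05   0.193]
scene 120 [230.4 145.4] [ 0.607 -0.048  0.189]
scene 125 [230.2 149.4] [ 0.614 -0.046  0.184]
scene 130 [230.2 153.6] [ 0.621 -0.044  0.178]
[([8, 15, 19, 17, 53], array([234.5, 137.2]))]
```

View pics/k.png

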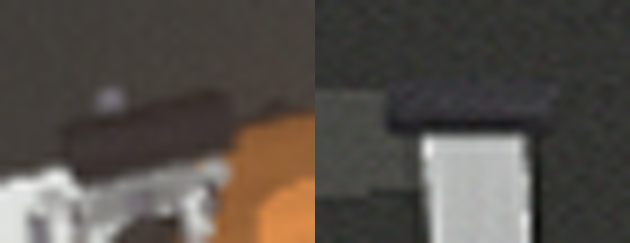

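In the enlarged views the knob is at (311.6,209.8) in the top picture and (231.7,132.2) in the scene picture. Both put the strap about 99.5° up from level. Next I go above the knob.

Run:
```python
from h import *
print(tool([.5715,-.0569,.27]).round(1))
```

```text
[188.3 164.6  22.3]
```

```bash
python3 -m pendant '[[0,0,0,90,-1],[30,25,0,90,-1],[60,55,0,90,-1],[90,80,0,90,-1],[120,105,0,90,-1],[150,130,0,90,-1],[175,152,0,90,-1],[188,165,0,90,-1],[188,165,10,90,-1],[188,165,22,90,-1],[188,165,22,90,-1],[188,165,22,90,-1]]' 30; python3 -m pendant '[[0,0,0,7,-1],[0,0,0,7,-1],[0,0,0,7,-1]]'
python3 - <<'E'
from h import *
o=arm.get_obs();x=R(o["eef_rot"])[:,0];print(np.degrees(np.arctan2(x[1],x[0])),o["joint_pos"].round(2),tool([.5715,-.0569,.183]).round(1))
f,K,Rc,t=cam("wrist");cv2.imwrite("pics/w5.png",f);print(proj(K,Rc,t,[.5715,-.0569,.2016]))
E
```

```text
time: 17.25
tcp_pos: [0.5713, -0.0554, 0.2688]
eef_rot: [-3.089, -0.566, 0.004]
ft_force: [-0.1, -0.7, 0.0]
grip_width: 1.001
grip_force: 0.0
time: 17.5
tcp_pos: [0.5719, -0.0566, 0.2698]
eef_rot: [-3.117, -0.389, 0.001]
ft_force: [-0.1, 0.3, -0.7]
grip_width: 1.001
grip_force: 0.0
14.22832002235081 [-0.29  0.42  1.52  0.    1.21  1.03] [-0.5  0.3 86.8]
[251.13675773 203.74298212]
```

View pics/w5.png

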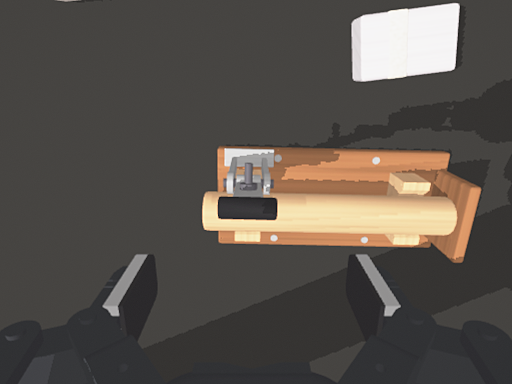

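The wrist view shows the black knob at (247,208) between the fingers, against a predicted (251,204), so it is about 3 mm off. I correct for that, go down and pinch.

```bash
python3 -m pendant '[[-2.5,-1,25,1.3,-1],[-2.5,-1,50,1.3,-1],[-2.5,-1,70,1.3,-1],[-2.5,-1,82,1.3,-1],[-2.5,-1,87,1.3,-1],[-2.5,-1,87,1.3,-1],[-2.5,-1,87,1.3,-0.4],[-2.5,-1,87,1.3,-0.2],[-2.5,-1,87,1.3,0],[-2.5,-1,87,1.3,0.1],[-2.5,-1,87,1.3,1],[-2.5,-1,87,1.3,1]]' 30; python3 -m pendant '[[0,0,0,0,1],[0,0,0,0,1],[0,0,0,0,1]]';python3 - <<'E'
from h import *
o=arm.get_obs();x=R(o["eef_rot"])[:,0];print(np.degrees(np.arctan2(x[1],x[0])),o["torque"])
th=np.radians(12.86);T=np.array([.5297,-.1628]);r=np.array([[np.cos(th),-np.sin(th)],[np.sin(th),np.cos(th)]])
print(r.T@(o["tcp_pos"][:2]-T))
f,K,Rc,t=cam("wrist");cv2.imwrite("pics/w6.png",f)
E
```

```text
time: 18.55
tcp_pos: [0.5692, -0.0545, 0.1845]
eef_rot: [-3.117, -0.343, -0.002]
ft_force: [-0.8, 9.2, 7.0]
grip_width: 0.459
grip_force: 30.5
time: 18.8
tcp_pos: [0.5692, -0.0544, 0.1845]
eef_rot: [-3.117, -0.343, -0.002]
ft_force: [-1.2, 9.0, 6.5]
grip_width: 0.458
grip_force: 30.5
12.561914018218939 [ 1.50013287  0.15235142 -0.13633112]
[0.06261892 0.09684615]
```

View pics/w6.png

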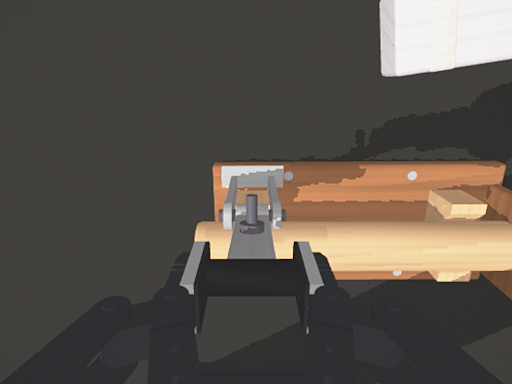

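The knob is pinched squarely between the pads at about (250,278). I relieve the 9 N side load and swing the strap along its arc.

```bash
python3 -m pendant '[[0,-1.2,-1,-0.3,1],[0,-1.2,-1,-0.3,1],[-2.8,-1.2,-1.4,-0.3,1],[-6.5,-1.2,-1.8,-0.3,1],[-11.1,-1.2,-2.1,-0.3,1],[-15.8,-1.2,-2.2,-0.3,1],[-20.5,-1.2,-2.1,-0.3,1],[-25.1,-1.2,-1.8,-0.3,1],[-29.8,-1.2,-1.3,-0.3,1],[-34.4,-1.2,-0.6,-0.3,1]]'
python3 - <<'E'
from h import *
o=arm.get_obs()
th=np.radians(12.86);T=np.array([.5297,-.1628]);r=np.array([[np.cos(th),-np.sin(th)],[np.sin(th),np.cos(th)]])
print(r.T@(o["tcp_pos"][:2]-T),r.T@o["ft_force"][:2],o["tcp_pos"][2])
E
```

```text
time: 19.68
tcp_pos: [0.5394, -0.0614, 0.1851]
eef_rot: [-3.119, -0.351, -0.017]
ft_force: [7.0, 12.2, 2.8]
grip_width: 0.46
grip_force: 31.8
[0.03203465 0.09667513] [ 9.49194303 10.34491371] 0.18512249934101108
```

```bash
cat > st.py <<'E'
from h import *
o=arm.get_obs()
th=np.radians(12.86);T=np.array([.5297,-.1628]);r=np.array([[np.cos(th),-np.sin(th)],[np.sin(th),np.cos(th)]])
p=np.r_[r.T@(o["tcp_pos"][:2]-T),o["tcp_pos"][2]]*1000;F=np.r_[r.T@o["ft_force"][:2],o["ft_force"][2]]
X=R(o["eef_rot"])
print("cradle tcp",p.round(1),"F",F.round(1),"torque",o["torque"].round(2),"z-axis",X[:,2].round(3),"yaw",np.degrees(np.arctan2(X[1,0],X[0,0])).round(2),"grip",o["grip_width"].round(3),o["grip_force"].round(1))
E
python3 -m pendant '[[0,0,0,0,1],[0,0,0,0,1],[0,0,0,0,1]]'|head -1;python3 st.py; python3 -m pendant '[[0,-1,0,0,1],[0,-1,0,0,1],[0,-1,0,0,1]]'|head -1;python3 st.py
```

```text
time: 19.93
time: 20.18Traceback (most recent call last):
  File "st.py", line 6, in <module>
    print("cradle tcp",p.round(1),"F",F.round(1),"torque",o["torque"].round(2),"z-axis",X[:,2].round(3),"yaw",np.degrees(np.arctan2(X[1,0],X[0,0])).round(2),"grip",o["grip_width"].round(3),o["grip_force"].round(1))
                                                                                                                                                                    ^^^^^^^^^^^^^^^^^^^^^
AttributeError: 'float' object has no attribute 'round'
Traceback (most recent call last):
  File "st.py", line 6, in <module>
    print("cradle tcp",p.round(1),"F",F.round(1),"torque",o["torque"].round(2),"z-axis",X[:,2].round(3),"yaw",np.degrees(np.arctan2(X[1,0],X[0,0])).round(2),"grip",o["grip_width"].round(3),o["grip_force"].round(1))
                                                                                                                                                                    ^^^^^^^^^^^^^^^^^^^^^
AttributeError: 'float' object has no attribute 'round'
```

```bash
sed -i 's/o\["grip_width"\].round(3),o\["grip_force"\].round(1)/o["grip_width"],o["grip_force"]/' st.py; python3 st.py
```

```text
cradle tcp [ 31.   96.8 185. ] F [6.6 6.4 1.8] torque [ 1.38 -0.93 -0.01] z-axis [ 0.008  0.002 -1.   ] yaw 12.87 grip 0.4597452527449174 31.814315021038055
```

```bash
python3 -m pendant '[[-4.6,-1,0.9,0,1],[-9.1,-1,2,0,1],[-13.6,-1,3.4,0,1],[-18,-1,4.9,0,1],[-22.3,-1,6.5,0,1],[-26.6,-1,8.4,0,1],[-30.8,-1,10.5,0,1],[-34.9,-1,12.7,0,1],[-38.9,-1,15.2,0,1],[-42.8,-1,17.8,0,1],[-46.5,-1,20.5,0,1],[-50.2,-1,23.4,0,1]]'|head -1;python3 st.py
```

```text
time: 21.18
cradle tcp [-20.2  96.7 163. ] F [ 0.6  5.6 14.2] torque [ 0.92 -0.16  0.03] z-axis [ 0.007 -0.001 -1.   ] yaw 12.93 grip 0.45933916930032287 33.14991652965546
```

```bash
python3 -m pendant '[[-5.2,-0.8,2.5,0,1],[-9.2,-0.8,6.5,0,1],[-13,-0.8,10.6,0,1],[-16.5,-0.8,14.9,0,1],[-19.8,-0.8,19.4,0,1],[-22.9,-0.8,24.1,0,1],[-25.8,-0.8,28.9,0,1],[-28.4,-0.8,33.9,0,1],[-30.7,-0.8,39,0,1],[-32.7,-0.8,44.2,0,1]]'|head -1;python3 st.py
```

```text
time: 22.02
cradle tcp [-55.5  96.8 117.5] F [-5.7  1.4 12.2] torque [0.09 0.42 0.05] z-axis [ 0.001 -0.002 -1.   ] yaw 13.03 grip 0.4599962467385664 37.55814492702484
```

```bash
python3 -m pendant '[[-2.5,-0.2,2.5,0,1],[-3.1,-0.2,5,0,1],[-3.9,-0.2,7.5,0,1],[-4.6,-0.2,10,0,1],[-5,-0.2,12,0,1],[-5.5,-0.2,14,0,1],[-5.8,-0.2,15.5,0,1],[-6,-0.2,16.7,0,1],[-6.2,-0.2,17.6,0,1],[-6.2,-0.2,17.6,0,1]]'|head -1;python3 st.py
```

```text
time: 22.85
cradle tcp [-61.4  96.8  99.6] F [-4.2 -1.   8.1] torque [-0.21  0.16 -0.04] z-axis [ 0.001 -0.002 -1.   ] yaw 13.01 grip 0.46357491844746446 40.1237815618515
```

```bash
python3 -m pendant '[[-0.8,0,1,0,1],[-1,0,2,0,1],[-1.3,0,3.2,0,1],[-1.5,0,4.4,0,1],[-1.7,0,5.6,0,1],[-1.8,0,6.6,0,1],[-1.9,0,7.4,0,1],[-2,0,8,0,1],[-2,0,8.5,0,1],[-2,0,8.8,0,1]]'|head -1;python3 st.py;python3 -m pendant '[[0,0,0.4,0,1],[-0.1,0,0.8,0,1],[-0.1,0,0.8,0,1]]'|head -1;python3 st.py
```

```text
time: 23.68
cradle tcp [-63.2  96.8  90.9] F [-3.2  0.  10.9] torque [-0.13  0.17 -0.03] z-axis [ 0.002 -0.002 -1.   ] yaw 13.01 grip 0.4606772664320168 41.51883244514465
time: 23.93
cradle tcp [-63.3  96.8  90.1] F [-3.8  0.7  9. ] torque [-0.13  0.19  0.  ] z-axis [ 0.002 -0.002 -1.   ] yaw 13.01 grip 0.45981977386018874 41.684598326683044
```

```bash
python3 -m pendant '[[-0.3,0,0.3,0,1],[-0.5,0,0.6,0,1],[-0.5,0,0.9,0,1],[-0.5,0,1.2,0,1],[-0.5,0,1.2,0,1]]'|head -1;python3 st.py
```

```text
time: 24.35
cradle tcp [-63.5  96.8  89. ] F [-3.3 -0.2  8.6] torque [0.1  0.07 0.02] z-axis [ 0.002 -0.002 -1.   ] yaw 13.01 grip 0.4563913839344633 41.76881968975067
```

```bash
python3 -m pendant '[[0,0,0.3,0,1],[0,0,0.6,0,1],[0,0,0.9,0,1],[0,0,1.2,0,1],[0,0,1.2,0,1]]'|head -1;python3 st.py
```

```text
time: 24.77
cradle tcp [-63.7  96.8  87.7] F [-2.7 -0.5  9.4] torque [0.12 0.15 0.03] z-axis [ 0.002 -0.002 -1.   ] yaw 13.02 grip 0.460724404131207 41.970319747924805
```

```bash
python3 -m pendant '[[0,0,0.3,0,1],[0,0,0.6,0,1],[0,0,0.9,0,1],[0,0,1.2,0,1],[0,0,1.2,0,1]]'|head -1;python3 st.py
```

```text
time: 25.18
cradle tcp [-63.9  96.8  86.5] F [-4.1 -0.6  9.8] torque [0.03 0.16 0.04] z-axis [ 0.002 -0.002 -1.   ] yaw 13.03 grip 0.4604916770043105 42.181416749954224
```

```bash
echo 'import sys; sys.exit(F[2]>11.3)'>>st.py
python3 -m pendant '[[0,0,0.3,0,1],[0,0,0.6,0,1],[0,0,0.9,0,1],[0,0,1,0,1],[0,0,1,0,1]]' >/dev/null&& python3 st.py && python3 -m pendant '[[0,0,0.3,0,1],[0,0,0.6,0,1],[0,0,0.9,0,1],[0,0,1,0,1],[0,0,1,0,1]]' >/dev/null&& python3 st.py && python3 -m pendant '[[0,0,0.3,0,1],[0,0,0.6,0,1],[0,0,0.9,0,1],[0,0,1,0,1],[0,0,1,0,1]]' >/dev/null&& python3 st.py && python3 -m pendant '[[0,0,0.3,0,1],[0,0,0.6,0,1],[0,0,0.9,0,1],[0,0,1,0,1],[0,0,1,0,1]]' >/dev/null&& python3 st.py && python3 -m pendant '[[0,0,0.3,0,1],[0,0,0.6,0,1],[0,0,0.9,0,1],[0,0,1,0,1],[0,0,1,0,1]]' >/dev/null&& python3 st.py
```

```text
cradle tcp [-64.   96.8  85.5] F [-4.9 -1.2  9.6] torque [ 0.01  0.21 -0.05] z-axis [ 0.001 -0.002 -1.   ] yaw 13.03 grip 0.46145052252564495 42.40046560764313False
```

```bash
sed -i 's/sys.exit(F\[2\]>11.3)/sys.exit(int(F[2]>11.3))/' st.py
python3 -m pendant '[[-0.3,0,0.3,0,1],[-0.6,0,0.6,0,1],[-0.6,0,0.9,0,1],[-0.6,0,1,0,1],[-0.6,0,1,0,1]]' >/dev/null&& python3 st.py && python3 -m pendant '[[0,0,0.3,0,1],[0,0,0.6,0,1],[0,0,0.9,0,1],[0,0,1,0,1],[0,0,1,0,1]]' >/dev/null&& python3 st.py && python3 -m pendant '[[0,0,0.3,0,1],[0,0,0.6,0,1],[0,0,0.9,0,1],[0,0,1,0,1],[0,0,1,0,1]]' >/dev/null&& python3 st.py && python3 -m pendant '[[0,0,0.3,0,1],[0,0,0.6,0,1],[0,0,0.9,0,1],[0,0,1,0,1],[0,0,1,0,1]]' >/dev/null&& python3 st.py && python3 -m pendant '[[0,0,0.3,0,1],[0,0,0.6,0,1],[0,0,0.9,0,1],[0,0,1,0,1],[0,0,1,0,1]]' >/dev/null&& python3 st.py
```

```text
cradle tcp [-64.1  96.7  84.5] F [-2.3  1.3 10. ] torque [-0.02  0.04  0.01] z-axis [ 0.002 -0.002 -1.   ] yaw 13.0 grip 0.45851594631714077 42.477659583091736
cradle tcp [-64.2  96.8  83.5] F [-2.5  0.4  8.4] torque [-0.04  0.08 -0.04] z-axis [ 0.002 -0.002 -1.   ] yaw 13.0 grip 0.4662324012774221 42.670451402664185
cradle tcp [-64.3  96.8  82.5] F [-3.7  0.1  9.2] torque [-0.05  0.09 -0.1 ] z-axis [ 0.002 -0.002 -1.   ] yaw 13.0 grip 0.46263686689473194 42.85120904445648
cradle tcp [-64.4  96.8  81.5] F [-3.   0.5  9.6] torque [ 0.04  0.14 -0.  ] z-axis [ 0.002 -0.002 -1.   ] yaw 13.02 grip 0.4624020648529997 42.979724407196045
cradle tcp [-64.5  96.8  80.5] F [-4.  -1.1  9.4] torque [-0.18  0.24 -0.08] z-axis [ 0.002 -0.002 -1.   ] yaw 13.01 grip 0.4640910976342292 43.09650778770447
```

```bash
python3 -m pendant '[[-0.3,0,0.3,0,1],[-0.4,0,0.6,0,1],[-0.4,0,0.9,0,1],[-0.4,0,1,0,1],[-0.4,0,1,0,1]]' >/dev/null&& python3 st.py && python3 -m pendant '[[0,0,0.3,0,1],[0,0,0.6,0,1],[0,0,0.9,0,1],[0,0,1,0,1],[0,0,1,0,1]]' >/dev/null&& python3 st.py && python3 -m pendant '[[0,0,0.3,0,1],[0,0,0.6,0,1],[0,0,0.9,0,1],[0,0,1,0,1],[0,0,1,0,1]]' >/dev/null&& python3 st.py && python3 -m pendant '[[0,0,0.3,0,1],[0,0,0.6,0,1],[0,0,0.9,0,1],[0,0,1,0,1],[0,0,1,0,1]]' >/dev/null&& python3 st.py && python3 -m pendant '[[0,0,0.3,0,1],[0,0,0.6,0,1],[0,0,0.9,0,1],[0,0,1,0,1],[0,0,1,0,1]]' >/dev/null&& python3 st.py
```

```text
cradle tcp [-64.5  96.8  79.5] F [-2.9  0.8  9.8] torque [-0.04 -0.   -0.05] z-axis [ 0.002 -0.002 -1.   ] yaw 13.0 grip 0.4613048651297727 43.26651692390442
cradle tcp [-64.6  96.7  78.5] F [-3.6 -0.3  9.7] torque [-0.03  0.06  0.  ] z-axis [ 0.002 -0.002 -1.   ] yaw 13.0 grip 0.4647156832927065 43.46227169036865
cradle tcp [-64.7  96.8  77.5] F [-3.1  0.3  9.1] torque [0.07 0.08 0.06] z-axis [ 0.002 -0.002 -1.   ] yaw 13.02 grip 0.46029883772100594 43.57168972492218
cradle tcp [-64.7  96.8  76.5] F [-2.8  1.1 10.1] torque [0.06 0.13 0.04] z-axis [ 0.002 -0.002 -1.   ] yaw 13.03 grip 0.4658585538258978 43.74335825443268
cradle tcp [-64.8  96.8  75.5] F [-3.2  0.1 10.4] torque [-0.13  0.08 -0.09] z-axis [ 0.002 -0.002 -1.   ] yaw 13.0 grip 0.4628838139576639 43.82929980754852
```

```bash
python3 -m pendant '[[0,0,0.3,0,1],[0,0,0.6,0,1],[0,0,0.9,0,1],[0,0,1,0,1],[0,0,1,0,1]]' >/dev/null&& python3 st.py && python3 -m pendant '[[0,0,0.3,0,1],[0,0,0.6,0,1],[0,0,0.9,0,1],[0,0,1,0,1],[0,0,1,0,1]]' >/dev/null&& python3 st.py && python3 -m pendant '[[0,0,0.3,0,1],[0,0,0.6,0,1],[0,0,0.9,0,1],[0,0,1,0,1],[0,0,1,0,1]]' >/dev/null&& python3 st.py && python3 -m pendant '[[0,0,0.3,0,1],[0,0,0.6,0,1],[0,0,0.9,0,1],[0,0,1,0,1],[0,0,1,0,1]]' >/dev/null&& python3 st.py
```

```text
cradle tcp [-64.8  96.8  74.5] F [-3.7 -0.3  8.9] torque [-0.11  0.11 -0.12] z-axis [ 0.002 -0.002 -1.   ] yaw 13.0 grip 0.4612316973224013 43.976081013679504
cradle tcp [-64.8  96.8  73.4] F [-4.1  0.2  9.5] torque [-0.15  0.11 -0.03] z-axis [ 0.002 -0.002 -1.   ] yaw 13.0 grip 0.4570585554522245 44.10661697387695
cradle tcp [-64.8  96.8  72.5] F [-2.9 -0.2  9.1] torque [0.08 0.14 0.02] z-axis [ 0.002 -0.002 -1.   ] yaw 13.03 grip 0.4592336574005185 44.17896509170532
cradle tcp [-64.8  96.8  71.5] F [-3.4 -0.3  9.4] torque [-0.16  0.11 -0.11] z-axis [ 0.002 -0.002 -1.   ] yaw 13.0 grip 0.4646249652713533 44.23790216445923
```

```bash
python3 -m pendant '[[0,0,0.3,0,1],[0,0,0.6,0,1],[0,0,0.9,0,1],[0,0,1,0,1],[0,0,1,0,1]]' >/dev/null&& python3 st.py && python3 -m pendant '[[0,0,0.3,0,1],[0,0,0.6,0,1],[0,0,0.9,0,1],[0,0,1,0,1],[0,0,1,0,1]]' >/dev/null&& python3 st.py && python3 -m pendant '[[0,0,0.3,0,1],[0,0,0.6,0,1],[0,0,0.9,0,1],[0,0,1,0,1],[0,0,1,0,1]]' >/dev/null&& python3 st.py && python3 -m pendant '[[0,0,0.3,0,1],[0,0,0.6,0,1],[0,0,0.9,0,1],[0,0,1,0,1],[0,0,1,0,1]]' >/dev/null&& python3 st.py
python3 - <<'E'
from h import *
b=cam("scene")[0];a=cam("top")[0]
cv2.imwrite("pics/c7.png",np.hstack([cv2.resize(b[90:220,120:290],(523,400)),cv2.resize(a[190:290,285:350],(260,400))]))
E
```

```text
cradle tcp [-64.8  96.7  70.4] F [-3.4  0.1  9.3] torque [-0.18  0.1  -0.04] z-axis [ 0.002 -0.002 -1.   ] yaw 13.0 grip 0.4605926156810122 44.338932037353516
cradle tcp [-64.7  96.8  69.5] F [-3.   0.7  8.4] torque [-0.15  0.12 -0.12] z-axis [ 0.002 -0.002 -1.   ] yaw 13.0 grip 0.46332880815196664 44.429025650024414
cradle tcp [-64.7  96.8  68.4] F [-2.5  0.2  8.9] torque [0.06 0.14 0.03] z-axis [ 0.002 -0.002 -1.   ] yaw 13.03 grip 0.4606852383856768 44.481502175331116
cradle tcp [-64.7  96.8  67.5] F [-2.5 -0.1  8.7] torque [-0.15  0.16 -0.05] z-axis [ 0.002 -0.002 -1.   ] yaw 13.0 grip 0.46114360822388734 44.51570212841034
```

View pics/c7.png

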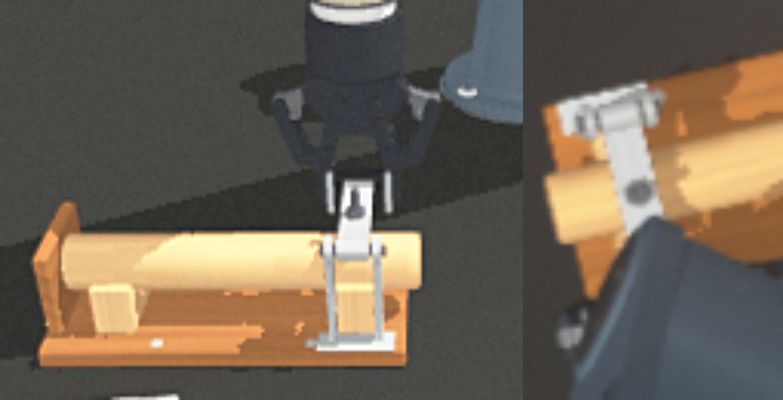

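The strap is down close to level, still pinched, and the pin sits against the board. There is no foot contact yet, so I keep pressing slowly.

```bash
python3 -m pendant '[[0.1,0,0.3,0,1],[0.3,0,0.6,0,1],[0.3,0,0.9,0,1],[0.3,0,1,0,1],[0.3,0,1,0,1]]' >/dev/null&& python3 st.py && python3 -m pendant '[[0,0,0.3,0,1],[0,0,0.6,0,1],[0,0,0.9,0,1],[0,0,1,0,1],[0,0,1,0,1]]' >/dev/null&& python3 st.py && python3 -m pendant '[[0,0,0.3,0,1],[0,0,0.6,0,1],[0,0,0.9,0,1],[0,0,1,0,1],[0,0,1,0,1]]' >/dev/null&& python3 st.py && python3 -m pendant '[[0,0,0.3,0,1],[0,0,0.6,0,1],[0,0,0.9,0,1],[0,0,1,0,1],[0,0,1,0,1]]' >/dev/null&& python3 st.py && python3 -m pendant '[[0,0,0.3,0,1],[0,0,0.6,0,1],[0,0,0.9,0,1],[0,0,1,0,1],[0,0,1,0,1]]' >/dev/null&& python3 st.py
```

```text
cradle tcp [-64.7  96.8  66.4] F [-3.  -1.3  9.5] torque [-0.26  0.16 -0.08] z-axis [ 0.001 -0.002 -1.   ] yaw 13.0 grip 0.4607906255268787 44.59805488586426
cradle tcp [-64.6  96.8  65.5] F [-4.  -1.   9.9] torque [-0.16  0.24 -0.05] z-axis [ 0.002 -0.002 -1.   ] yaw 13.0 grip 0.46250991629284494 44.76008355617523
cradle tcp [-64.6  96.8  65.1] F [-4.4  1.  15.4] torque [-0.11  0.25 -0.1 ] z-axis [ 0.002 -0.002 -1.   ] yaw 13.0 grip 0.4607201698623414 45.15058994293213
```

```bash
python3 -m pendant '[[-0.2,0,-0.5,0,1],[-0.4,0,-1,0,1],[-0.4,0,-1.2,0,1],[-0.4,0,-1.2,0,1]]' >/dev/null; python3 st.py
```

```text
cradle tcp [-64.6  96.8  65.1] F [-3.9 -0.9  8.6] torque [-0.3  -0.05 -0.06] z-axis [ 0.002 -0.002 -1.   ] yaw 12.98 grip 0.46280286961027994 44.585065841674805
```

```bash
python3 -m pendant '[[0,0,-0.5,0,1],[-0.2,0,-0.9,0,1],[-0.2,0,-0.9,0,0],[-0.2,0,-0.9,0,-0.2],[-0.2,0,-0.9,0,-0.6],[-0.2,0,-0.9,0,-1],[-0.2,0,-0.9,0,-1],[-0.2,0,-0.9,0,-1],[-0.2,0,-0.9,0,-1]]' >/dev/null; python3 st.py;  python3 -m pendant '[[0,0,-5,0,-1],[0,0,-15,0,-1],[0,0,-35,0,-1],[0,0,-70,0,-1],[0,0,-110,0,-1],[0,0,-150,0,-1],[0,0,-190,0,-1],[-30,20,-220,0,-1],[-70,40,-230,0,-1],[-70,60,-230,0,-1],[-70,80,-230,0,-1],[-70,80,-230,0,-1]]'
python3 - <<'E'
from h import *
b=cam("scene")[0];a=cam("top")[0]
cv2.imwrite("pics/c8.png",np.vstack([cv2.resize(b[120:220,110:290],(540,300)),cv2.resize(a[185:275,280:425],(483,300)).copy() if 0 else cv2.resize(a[185:275,270:432],(540,300))]))
E
```

```text
cradle tcp [-65.4  98.   65.2] F [-0.2 -0.2  0.6] torque [-0.02 -0.    0.01] z-axis [-0.  0. -1.] yaw 12.94 grip 0.9999454913814243 0.0
time: 36.53
tcp_pos: [0.3947, -0.1791, 0.2966]
eef_rot: [3.118, 0.348, 0.005]
ft_force: [0.2, -0.1, 0.1]
grip_width: 1.004
grip_force: 0.0
```

View pics/c8.png

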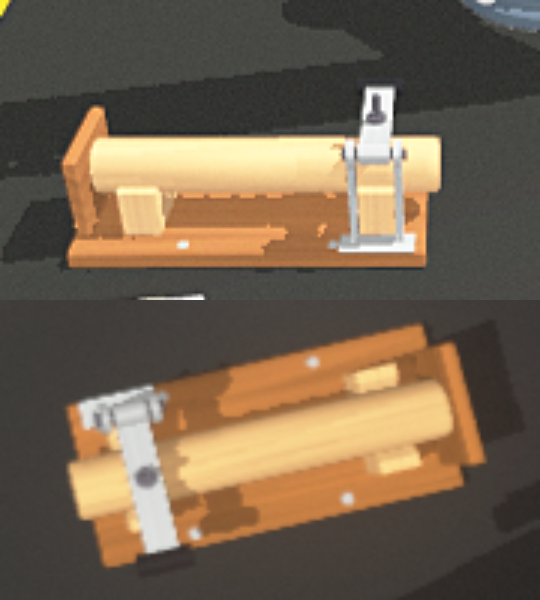

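The strap lies closed across the pin with its knob at about (165,562), the pin is seated in the rests with its end against the board, and the gripper is clear. I hand the job in.

```bash
python3 -c "
from bench import arm
print(arm.close_job())"
```

```text
the job is handed in; nothing more can be done
None
```

The pin is in the V rests with its end against the end board, clamped by the strap (about 15 N on the knob, an estimated 14 N at the foot). I let go and handed the job in at about 37 s of the 72 s; no verdict came back.

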